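# Restock the eye-drops caddy

### The job

Get the eye-drops caddy ready for the next patient: stand each of the three eye-drop bottles that were left along the front of the worktop upright in the cup that matches the colour of its cap, and lay the penlight, centred, across the two blue notched rests at the front of the caddy. The marker pen and the larger green bottle do not belong in it: leave them where they are.

Things in the scene. Friction and masses are not known exactly. Their poses are not given: they have to be found in the camera images.
- drops_red_center (a point): eye-drop bottle with a RED pointed cap, white round body, red label band; stands upright, 25 mm diameter body, 84 mm tall overall (body to 48 mm, then a narrower neck and a 14 mm pointed cap). Point: its centre, 42 mm above its underside; z along the bottle towards the cap.
- drops_green_center (a point): eye-drop bottle with a GREEN pointed cap, white round body, green label band; stands upright, 25 mm diameter body, 80 mm tall overall (body to 44 mm). Point: its centre, 40 mm above its underside; z along the bottle towards the cap.
- drops_white_center (a point): eye-drop bottle with a WHITE pointed cap, white round body, blue label band; stands upright, 25 mm diameter body, 88 mm tall overall (body to 52 mm). Point: its centre, 44 mm above its underside; z along the bottle towards the cap.
- exam_light_center (a point): examination penlight: black barrel with a white end, lies flat, 17 mm wide, 114 mm long, 17 mm high (19 over the clip). Point: middle of its length, 8.5 mm above its underside; its y axis runs along the barrel, z up.
- cup_red: RED round cup, part of the caddy (fixed on its tray): outside 49 mm, inside 42 mm at the rim (about 40 mm at the floor), 15 mm tall, inner floor 3 mm up. Origin: centre of its underside, 4 mm above the worktop; z up.
- cup_green: GREEN round cup, the same shape, size and origin as the red one. The caddy under the cups is a steel tray fixed on the worktop, 150 x 200 mm, floor 4 mm and rim 17 mm above the worktop, with a dark handle at each short side (26 mm high).
- cup_white: WHITE round cup, the same shape, size and origin as the red one. The three cups stand in a row across the far half of the caddy, 62 mm apart, in any order; the penlight's line lies 73 mm nearer than theirs.
- rest_center (a point): penlight's place: in the tray's near half two blue rests on a 2 mm mat, 9 mm thick, 56 mm apart, each with a notch 30 mm wide at its floor, 40 at its top, 12 deep; notch floors 20, rest tops 32 mm above the worktop. Point: midway between the notches, 28.5 mm above the worktop, where the penlight's centre ends up; y from rest to rest (the light's length, either way), x to the cups
- marker_center (a point): LOOK-ALIKE, does not belong in the caddy: marker pen with white barrel and black cap, lies flat, 17 mm wide, 135 mm long, 16 mm high. Point: its centre, 8 mm above its underside; y along the pen.
- green_bottle_center (a point): LOOK-ALIKE, does not belong in the caddy: larger flat bottle with green body, white label and white pointed cap, stands upright, 34 x 52 mm, 132 mm tall. Point: its centre, 66 mm above its underside; z up.
Things that resemble listed ones, but are neither listed nor needed, are in the scene too. Of the things shaped like the cup_green, the green one is meant.

How it is judged (in metres and radians):
At the end, for the whole second after the job is handed in: Each bottle upright (0.15 rad) on the floor of its colour's cup (14 mm from centre); penlight down in both notches (12 mm across, 20 mm along, 5 mm high or low, 0.2 rad, either way round); all released and at rest; marker and larger green bottle within 20 mm of their starts (horizontal distance between drops_red_center and cup_red below 0.014 m and z of drops_red_center in the frame of cup_red between 0.039 and 0.05 m and angle between each of drops_red_center, drops_green_center, drops_white_center's own z axis and vertical below 0.15 rad and linear speed of each of drops_red, drops_green, drops_white, exam_light below 0.02 m/s and horizontal distance between drops_green_center and cup_green below 0.014 m and z of drops_green_center in the frame of cup_green between 0.037 and 0.048 m and horizontal distance between drops_white_center and cup_white below 0.014 m and z of drops_white_center in the frame of cup_white between 0.041 and 0.052 m and x of exam_light_center in the frame of rest_center between -0.012 and 0.012 m and y of exam_light_center in the frame of rest_center between -0.02 and 0.02 m and z of exam_light_center in the frame of rest_center between -0.005 and 0.005 m and angle between the y axis of exam_light_center and the y axis of rest_center, either way round below 0.2 rad and distance of each of marker_center, green_bottle_center from where it was at the start of the episode below 0.02 m); the robot touches nothing.
It fails at once if the marker pen is moved more than 20 mm (distance of marker_center from where it was at the start of the episode above 0.02 m).
It fails at once if the larger green bottle is moved more than 20 mm (distance of green_bottle_center from where it was at the start of the episode above 0.02 m).
It also fails if it takes over 125 s, if anything falls off the work surface, if the arm or the gripper's body presses on something with over 40 N, if the wrist force passes 120 N, or if a joint passes its speed limit or range.

### The arm

A 6-joint arm with a two-finger parallel gripper is mounted at the origin on a cart in front of the work surface, level with it; the furniture and walls round the work are solid. World frame = base frame: x ahead of the robot, y to its left, z up, the work surface at z = 0. Lengths are in m, angles in degrees, forces in N, time in s.
With the tool pointing down it reaches from about 0.4 to 0.825 m from the base axis. Payload 7 kg.
Tool frame: the origin (TCP) lies midway between the tips of the shut fingers; the grasp point (between the pads) lies 19 mm behind it; z points along the fingers, y is the direction in which the jaws open and shut (so a half turn about z gives the same grasp; the last joint's range is limited). The gripper opens to 88 mm and grips with 3 to 60 N. Pads are 19 mm wide; open, the fingers measure 130 mm over their backs; the gripper's body (78 mm by 193 mm) begins 47 mm behind the grasp point.
Start: joints at [89.502, 20.546, 0.682, 0, -70.136, -16.507], TCP at [0.197, 0.645, 0.227] pointing down, gripper open.
Joint ranges: [-176.03, 176.03], [-82.01, 121.73], [-58.28, 71.71], [-173.87, 95.51], [-174.79, -0.11], [-173.66, 173.66]. Speed limits (degrees/s): [136.94, 136.94, 172.46, 180, 180, 180].

### API

Orientations are given as a 3x3 rotation matrix whose columns are the frame's x, y, z axes.
In Python, from rig import robot gives the robot as it stands. Calls block until the motion is done:
- robot.goto(position, orientation): joint-space move of the TCP to a pose.
- robot.servo_line(position, ori=None, speed=0.15): straight line of the TCP; ori=None keeps the orientation; speed is the mean speed in m/s.
- robot.movej(angles): joint-space move.
- robot.move_gripper(opening): opening from 0.0 (shut) to 1.0 (fully open); the grip force is fixed at half the most; returns when the fingers have stopped.
- robot.dwell(seconds).
- robot.ik(position, orientation): joint angles nearest the present ones, or None.
- robot.grab_frame(name): name is "side" or "top" or "wrist"; returns (picture, depth): 480x640x3 uint8, red, green, blue; 480x640 float32, m along the optical axis (not along the pixel's ray), 0 where there is no reading.
- robot.camera_info(name): a dict with "vfov" (degrees; the focal length in pixels is half the picture's height over the tangent of half this angle, whatever the lens; pixels are square), "cx", "cy" (the principal point, pixels), "view" (4x4, takes a point from world to camera coordinates); the wrist camera has in their place "T_tool_cam" (4x4, takes a point from camera to tool coordinates, whose origin is the TCP and whose axes are the flange's). Camera axes: x right, y down, z forward; pixel columns grow to the right and rows downward; lengths in m; the calibration is good to about 2 mm. A picture is of the moment at which its call begins: read the wrist's pose just before it. camera_info takes no time and is no camera call.
A pose or a line that the arm cannot do raises robot.Unreachable and nothing moves.
- robot.job_done(): hands the job in, once; it reports no verdict.
Readings, each from a call of its own:
- robot.read_t(): time.
- robot.read_qpos(): joint angles.
- robot.read_qvel(): joint speeds.
- robot.read_effort(): joint torques, N m.
- robot.read_position(): TCP position.
- robot.read_tcp_rot(): TCP orientation.
- robot.read_force(): force on the tool from outside, world axes, zero at the start.
- robot.read_ft_torque(): the same for the moment, N m.
- robot.read_grip_width(): opening from 0.0 (shut) to 1.0 (fully open).
Only numpy, scipy, OpenCV 4.12 (cv2) and the standard library are available. Lean on these libraries where they do the work, as an engineer would, in place of code of your own. Each camera call takes 0.05 s, during which the arm holds its last target.

## Working session

There is one attempt and no reset: what is moved stays moved. The work goes in short steps, each a Python script; the robot and the scene stay as the last script left them, time stands still between calls to the robot, and variables do not carry over. Pictures are saved under pics/ and viewed, and the job is handed in when it is done.

```bash
ls; mkdir -p pics; python3 - <<'E'
from rig import robot
import cv2,numpy as np
for n in ["side","top","wrist"]:
    p,d=robot.grab_frame(n); cv2.imwrite(f"pics/{n}0.png",p[:,:,::-1]); np.save(f"{n}0.npy",d)
    print(n,robot.camera_info(n),(d>0).mean())
print(robot.read_t(),robot.read_position(),robot.read_tcp_rot(),robot.read_grip_width())
E
```

```text
pics
side {'vfov': 42.26850946046846, 'cx': 326.1337751600648, 'cy': 241.90761014040217, 'view': array([[-0.92922815, -0.3693661 , -0.01018451,  0.53021336],
       [-0.22549119,  0.58868093, -0.77627861,  0.19294502],
       [ 0.29272643, -0.71904343, -0.6303077 ,  1.31140924],
       [ 0.        ,  0.        ,  0.        ,  1.        ]])} 0.9958658854166667
top {'vfov': 51.33189908546242, 'cx': 318.16938868203823, 'cy': 234.51879837011995, 'view': array([[ 0.00513466, -0.9998862 , -0.01418539, -0.01409962],
       [-0.99538219, -0.00375075, -0.0959178 ,  0.58628079],
       [ 0.09585368,  0.01461239, -0.99528817,  1.4820382 ],
       [ 0.        ,  0.        ,  0.        ,  1.        ]])} 0.9960319010416666
wrist {'vfov': 67.07413147499801, 'cx': 319.4321718101516, 'cy': 237.70987890348627, 'T_tool_cam': array([[-6.20702362e-04, -9.63373867e-01, -2.68161159e-01,
         7.16232122e-02],
       [ 9.99999304e-01, -8.66897409e-04,  7.99684712e-04,
        -9.14946966e-04],
       [-1.00286357e-03, -2.68160477e-01,  9.63373735e-01,
        -1.57435377e-01],
       [ 0.00000000e+00,  0.00000000e+00,  0.00000000e+00,
         1.00000000e+00]])} 0.9955533854166667
0.15 [0.19733428 0.64511725 0.22585757] [[ 9.56248457e-01 -2.92555680e-01 -2.48910876e-04]
 [-2.92555760e-01 -9.56247667e-01 -1.23544885e-03]
 [ 1.23417133e-04  1.25421636e-03 -9.99999206e-01]] 0.9970882134818833
```

View pics/top0.png

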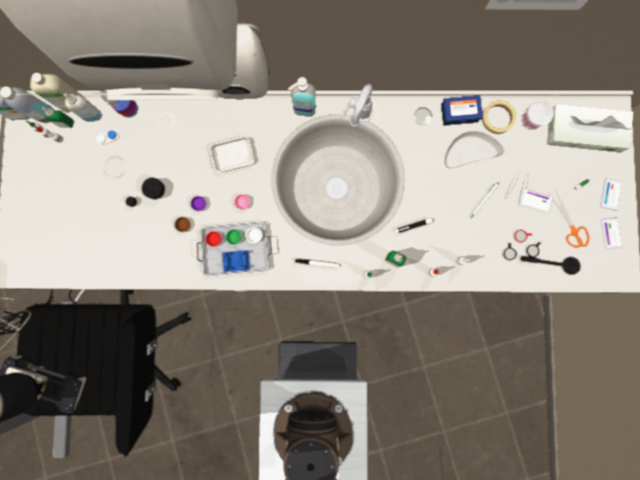

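View pics/side0.png

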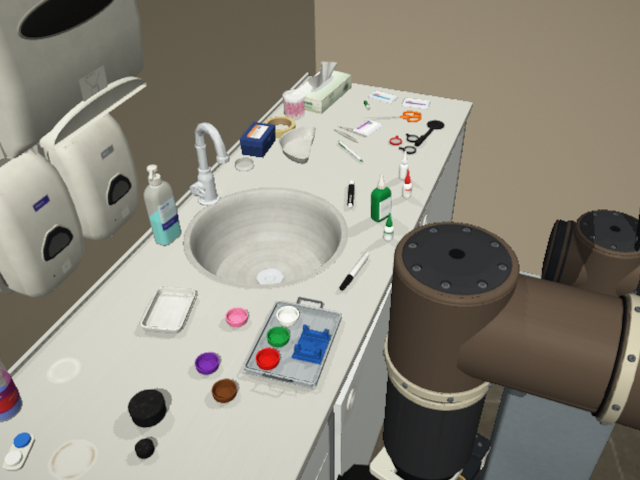

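View pics/wrist0.png

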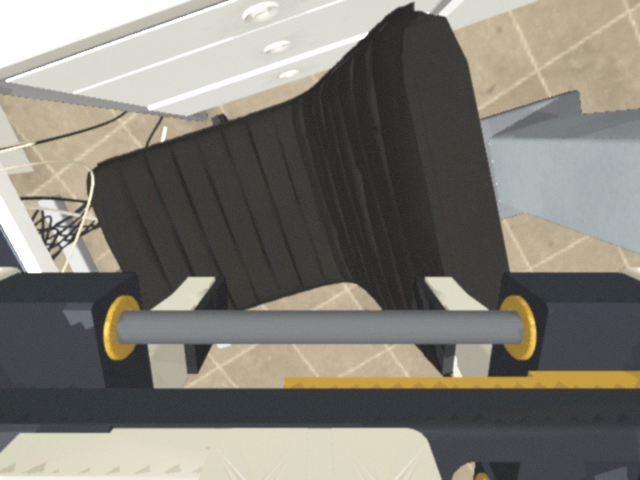

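The top view (3 mm/px) shows the caddy at about (237,248), drops green (370,273), red (435,271), white (462,260) and the large green bottle at (397,258). There are two pens: a black one with a white end at (416,225), and one with a white barrel and black cap at (318,263). I'll enlarge these before reaching for anything.

```bash
cat > h.py <<'E'
from rig import robot
import cv2,numpy as np
def K(info):
    f=240/np.tan(np.radians(info['vfov'])/2); return f,info['cx'],info['cy']
def campose(n):
    i=robot.camera_info(n)
    if n=='wrist':
        T=np.eye(4);T[:3,:3]=robot.read_tcp_rot();T[:3,3]=robot.read_position();return T@i['T_tool_cam'],K(i)
    return np.linalg.inv(i['view']),K(i)
def ray(px,pose,k,z):
    px=np.atleast_2d(np.asarray(px,float))
    d=np.c_[(px[:,0]-k[1])/k[0],(px[:,1]-k[2])/k[0],np.ones(len(px))]@pose[:3,:3].T
    o=pose[:3,3]; t=(z-o[2])/d[:,2]; return o+t[:,None]*d
def cloud(depth,pose,k):
    v,u=np.mgrid[:480,:640]; P=np.stack([(u-k[1])/k[0]*depth,(v-k[2])/k[0]*depth,depth],-1)
    return P@pose[:3,:3].T+pose[:3,3]
def down(yaw): # jaw (tool y) along world angle yaw (deg)
    a=np.radians(yaw); y=np.array([np.cos(a),np.sin(a),0]); z=np.array([0,0,-1.]); return np.c_[np.cross(y,z),y,z]
E
python3 - <<'E'
from h import *
p=cv2.imread('pics/top0.png'); cv2.imwrite('pics/top0c.png',cv2.resize(p[210:290,285:485],None,fx=4,fy=4,interpolation=2))
pose,k=campose('top')
for n,px,z in [('green',(370,273),.05),('red',(435,271),.05),('white',(462,260),.05),('big',(397,258),.1),('pen',(416,225),.01),('mark',(318,263),.01),('cr',(214,239),.02),('cg',(234,237),.02),('cw',(255,234),.02),('rest',(236,261),.03)]: print(n,ray(px,pose,k,z)[0].round(3))
E
```

```text
green [ 0.471 -0.165  0.05 ]
red [ 0.477 -0.357  0.05 ]
white [ 0.51  -0.437  0.05 ]
big [ 0.513 -0.238  0.1  ]
pen [ 0.618 -0.31   0.01 ]
mark [ 0.501 -0.011  0.01 ]
cr [0.572 0.306 0.02 ]
cg [0.579 0.245 0.02 ]
cw [0.588 0.181 0.02 ]
rest [0.505 0.236 0.03 ]
```

View pics/top0c.png

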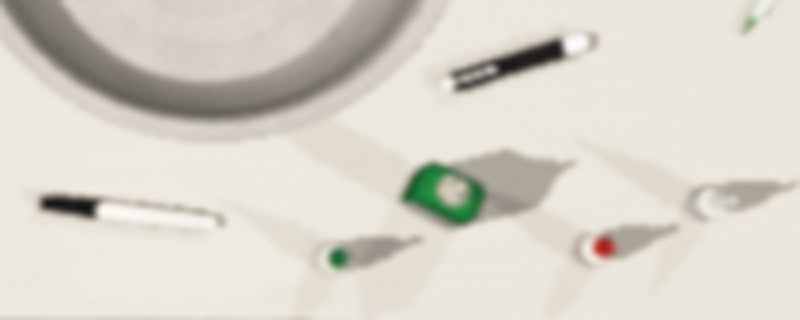

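The enlarged crop confirms the penlight is the black barrel with the white end at top px (416,225). The white-barrelled pen at (318,263) is the marker, so it stays. Next I'll take close wrist views of the caddy and then the bottles.

```bash
python3 - <<'E'
from h import *
for n,p in [('caddy',(0.49,0.24,0.25)),('bot',(0.47,-0.30,0.28))]:
    robot.goto(p,down(-90)); robot.dwell(.2)
    pose,k=campose('wrist'); im,d=robot.grab_frame('wrist')
    cv2.imwrite(f'pics/w_{n}.png',im[:,:,::-1]); np.savez(f'w_{n}.npz',im=im,d=d,pose=pose,k=k)
    print(n,robot.read_t(),robot.read_position(),robot.read_qpos())
E
```

```text
caddy 2.2167 [0.48984891 0.24057619 0.24985458] [ 4.67318469e+01  7.51410674e+00 -1.36440988e+01 -1.43876510e-03
 -6.88556637e+01  4.33164887e+01]
bot 4.4167 [ 0.47034556 -0.29946209  0.27995441] [-1.23656124e+01  7.70648195e+00 -9.47747966e+00 -1.46262998e-03
 -7.28181519e+01  1.02424821e+02]
```

View pics/w_caddy.png

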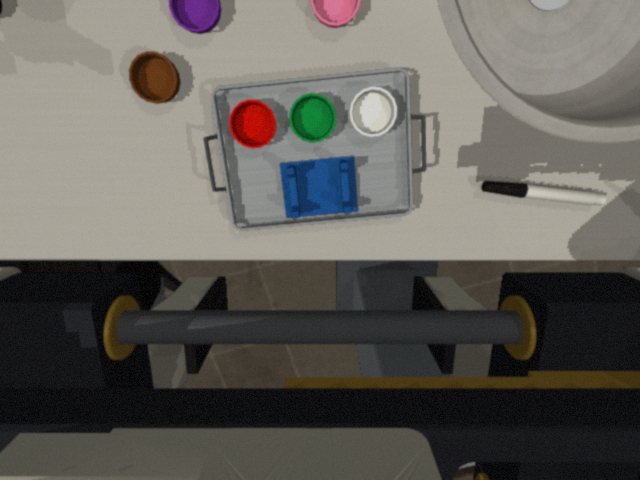

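View pics/w_bot.png

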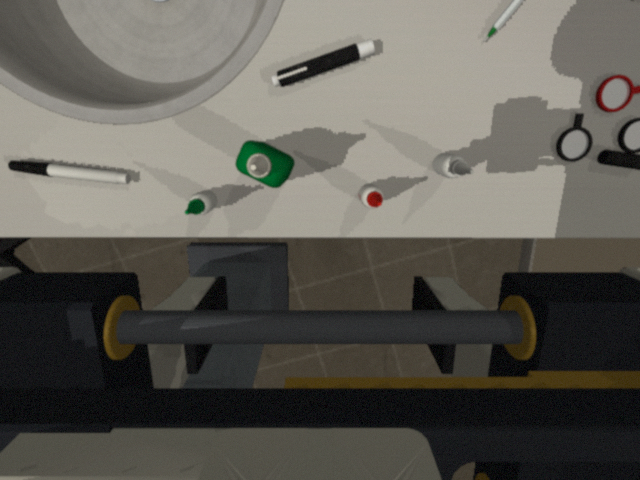

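The wrist views are clear. In the caddy view the cups are red (253,124), green (313,118) and white (373,112), with the rests at about (320,187). In the bottle view the drops are green (200,204), red (372,197) and white (452,165), with the penlight at (325,63). Next step is measuring them.

```bash
python3 - <<'E'
from h import *
c=np.load('w_caddy.npz'); im,pose,k=c['im'],c['pose'],c['k']; P=cloud(c['d'],pose,k)
hsv=cv2.cvtColor(im,cv2.COLOR_RGB2HSV); H,S,V=cv2.split(hsv)
def big(m):
    n,l,st,ce=cv2.connectedComponentsWithStats(m.astype(np.uint8)); i=1+np.argmax(st[1:,4]); return l==i
def roi(u0,u1,v0,v1):
    m=np.zeros((480,640),bool); m[v0:v1,u0:u1]=1; return m
for n,m in [('red',((H<8)|(H>172))&(S>150)&roi(215,290,90,160)),('green',(H>45)&(H<85)&(S>110)&roi(280,345,85,150)),('white',(V>150)&(S<40)&roi(345,402,80,142))]:
    m=big(m); cs,_=cv2.findContours(m.astype(np.uint8),0,1); ct=max(cs,key=cv2.contourArea)
    e=cv2.fitEllipse(cv2.convexHull(ct)); h=cv2.convexHull(ct)[:,0]
    W=ray(h,pose,k,.019)[:,:2].astype(np.float32); cc,r=cv2.minEnclosingCircle(W)
    print(n,np.round(e[0],1),'ell@.019',ray(e[0],pose,k,.019)[0].round(4),'enc',np.round(cc,4),round(r,4), 'depthrim z', np.percentile(P[m][:,2],[5,50,95]).round(4))
m=(H>98)&(H<125)&(S>150)&roi(265,375,140,230); Q=P[m]
print('blue n',m.sum(),np.percentile(Q[:,2],[1,50,99]).round(4))
up=m&(P[...,2]>.026)
n,l,st,ce=cv2.connectedComponentsWithStats(up.astype(np.uint8))
for i in range(1,n):
    if st[i,4]>8: q=P[l==i]; print('restpart',st[i,4],ce[i].round(1),q.mean(0).round(4),q.min(0).round(4),q.max(0).round(4))
r=cv2.minAreaRect(ray(np.argwhere(m)[:,::-1],pose,k,.006)[:,:2].astype(np.float32)); print('blue rect@.006',r)
cv2.imwrite('pics/caddyc.png',cv2.resize(im[60:240,190:440,::-1],None,fx=3.2,fy=3.2,interpolation=2))
b=np.load('w_bot.npz'); im,pose,k=b['im'],b['pose'],b['k']; P=cloud(b['d'],pose,k); 
print('table z',np.median(P[180:220,250:330,2]))
hsv=cv2.cvtColor(im,cv2.COLOR_RGB2HSV); H,S,V=cv2.split(hsv)
for n,u,v,hb,ht in [('green',200,204,.044,.08),('red',372,197,.048,.084),('white',455,165,.052,.088),('big',264,164,.1,.132)]:
    m=roi(u-35,u+35,v-35,v+32)&(P[...,2]>.012)&(P[...,2]<.15); m=big(m); q=P[m]; 
    t=q[q[:,2]>q[:,2].max()-.012]; body=q[(q[:,2]>hb-.006)&(q[:,2]<hb+.003)]
    ec,er=cv2.minEnclosingCircle(body[:,:2].astype(np.float32))
    print(n,m.sum(),'zmax',q[:,2].max().round(4),'top',t.mean(0).round(4),'shoulder',np.round(ec,4),round(er,4),len(body))
    if n=='big': print(cv2.minAreaRect(q[:,:2].astype(np.float32)))
m=roi(265,385,30,95)&(P[...,2]>.006)&(P[...,2]<.03)&((V<70)|(V>175)); m=big(m)
R=ray(np.argwhere(m)[:,::-1],pose,k,.0085)[:,:2].astype(np.float32); print('pen',m.sum(),cv2.minAreaRect(R),P[m][:,2].max())
m=roi(265,385,30,95)&(V<70);m=big(m);print('pen blk',cv2.minAreaRect(ray(np.argwhere(m)[:,::-1],pose,k,.0085)[:,:2].astype(np.float32)))
cv2.imwrite('pics/botc.png',cv2.resize(im[20:240,170:490,::-1],None,fx=2.5,fy=2.5,interpolation=2))
E
```

```text
red [252.2 123.4] ell@.019 [0.5748 0.3101 0.019 ] enc [0.5744 0.3101] 0.0241 depthrim z [0.0055 0.0072 0.0188]
green [312.3 117.3] ell@.019 [0.5808 0.2486 0.019 ] enc [0.5806 0.2487] 0.024 depthrim z [0.0056 0.0073 0.0187]
white [372.6 110.9] ell@.019 [0.587  0.1874 0.019 ] enc [0.5871 0.1873] 0.0258 depthrim z [0.005  0.0072 0.0188]
blue n 3916 [0.0034 0.0058 0.0321]
restpart 75 [344.  165.7] [0.5337 0.2165 0.0353] [0.5285 0.2118 0.0262] [0.5618 0.2417 0.4072]
restpart 74 [290.  170.9] [0.5279 0.2716 0.0303] [0.5233 0.2674 0.0263] [0.5319 0.2758 0.0328]
restpart 69 [347.2 208. ] [0.4891 0.212  0.03  ] [0.4847 0.2078 0.0261] [0.493  0.2163 0.0323]
restpart 70 [295.  213.1] [0.4848 0.2669 0.0353] [0.4793 0.2417 0.0262] [0.5618 0.2715 0.4072]
blue rect@.006 ((0.5074072480201721, 0.24168364703655243), (0.06100894510746002, 0.07991601526737213), 5.606801986694336)
table z -0.0009543451610832254
green 540 zmax 0.0801 top [ 0.4699 -0.165   0.0745] shoulder [ 0.4699 -0.1649] 0.0082 40
red 462 zmax 0.0837 top [ 0.4793 -0.3572  0.0791] shoulder [ 0.4798 -0.3574] 0.0091 24
white 683 zmax 0.0882 top [ 0.5113 -0.4429  0.0828] shoulder [ 0.5125 -0.4421] 0.009 57
big 1909 zmax 0.1323 top [ 0.5184 -0.2438  0.1276] shoulder [ 0.5173 -0.2426] 0.0111 173
((0.5168762803077698, -0.24274137616157532), (0.052215784788131714, 0.03290301561355591), 63.399757385253906)
pen 1194 ((0.6170341372489929, -0.2968127131462097), (0.016306327655911446, 0.09005426615476608), 18.058788299560547) 0.018073936731053397
pen blk ((0.6169829368591309, -0.2966555953025818), (0.016306327655911446, 0.0903848335146904), 18.058788299560547)
```

View pics/caddyc.png

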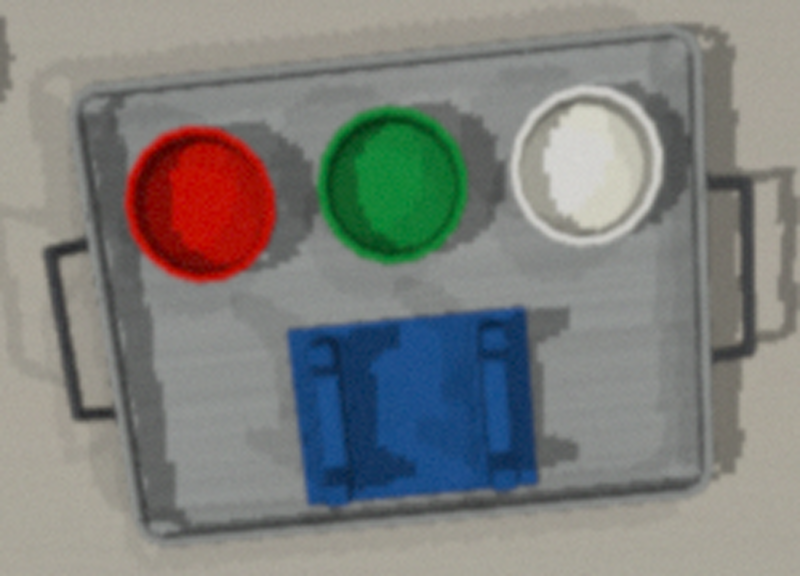

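View pics/botc.png

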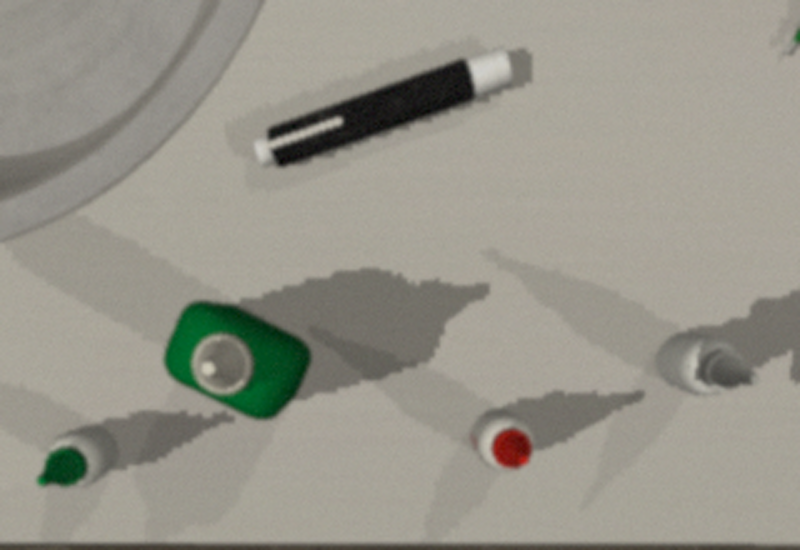

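Everything is measured. The cups' row gives rest_center of about (0.508,0.2415), which agrees with the blue mat rectangle at (0.507,0.2417). The penlight goes first, because the gripper body would hit bottles already standing in the cups.

```bash
python3 - <<'E'
from h import *
b=np.load('w_bot.npz'); im,pose,k=b['im'],b['pose'],b['k']; P=cloud(b['d'],pose,k)
m=(P[...,2]>.006)&(P[...,2]<.03); mm=np.zeros_like(m); mm[35:95,262:385]=1; m&=mm
n,l,st,ce=cv2.connectedComponentsWithStats(m.astype(np.uint8)); i=1+np.argmax(st[1:,4])
(c,s,a)=cv2.minAreaRect(P[l==i][:,:2].astype(np.float32)); print('pen',c,s,a)
ends=ray([(272.5,80.5),(374.5,47.5)],pose,k,.0085); print('ends',ends,np.linalg.norm(ends[0]-ends[1]),ends.mean(0))
c=ends.mean(0)[:2]; d=(ends[0]-ends[1])[:2]; d/=np.linalg.norm(d)
jaw=np.degrees(np.arctan2(d[1],d[0]))-90; print('jaw',jaw)
g=c-0.006*d   # offset away from the big bottle
np.savez('pen.npz',c=c,d=d,off=0.006)
R=down(jaw-180)
robot.goto((g[0],g[1],0.16),R); robot.move_gripper(.6); print(robot.read_t(), robot.read_qpos().round(1))
robot.servo_line((g[0],g[1],0.025),speed=.15); robot.servo_line((g[0],g[1],0.003),speed=.05)
print(robot.read_force())
robot.move_gripper(0); print('w',robot.read_grip_width()*88, robot.read_force())
robot.servo_line((g[0],g[1],0.19),speed=.2); print('w',robot.read_grip_width()*88,robot.read_position(),robot.read_t())
p,_=robot.grab_frame('side'); cv2.imwrite('pics/s1.png',p[:,:,::-1])
p,_=robot.grab_frame('wrist'); cv2.imwrite('pics/w1.png',p[:,:,::-1])
E
```

```text
pen (0.6190033555030823, -0.30142101645469666) (0.017076876014471054, 0.11404182016849518) 17.896760940551758
ends [[ 0.60180243 -0.24710819  0.0085    ]
 [ 0.63465793 -0.35763932  0.0085    ]] 0.11531095148405256 [ 0.61823018 -0.30237375  0.0085    ]
jaw 16.554638127705942
6.4083 [-10.3  24.6  -2.   -0.  -63.4  26.9]
[ 0.54335752  0.00471849 -0.10026308]
w 16.809993210772532 [-0.20136554  0.65319541  0.88038872]
w 16.840394184065733 [ 0.6191727  -0.30776988  0.18848719] 9.8083
```

View pics/s1.png

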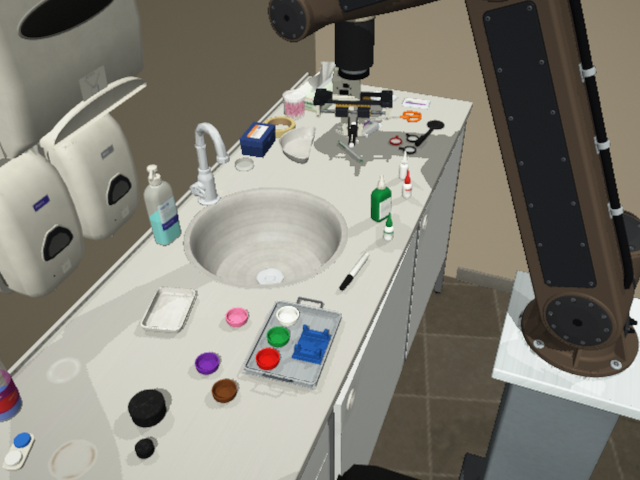

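View pics/w1.png

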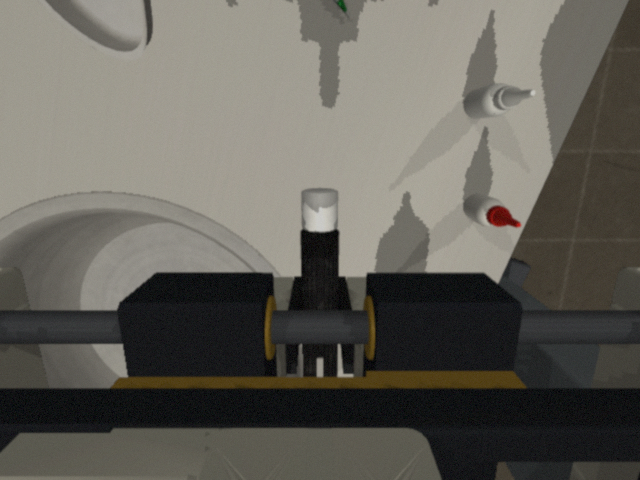

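The wrist view shows the penlight held straight and level between the fingers (grip width 16.8 mm, white end at (320,205)). Next I'll place it.

```bash
python3 - <<'E'
from h import *
r=np.array([0.5078,0.2415]); d=np.array([-0.0996,0.995]); t=r-0.006*d
R=down(5.7-180)
robot.goto((t[0],t[1],0.15),R); print(robot.read_t(),robot.read_qpos().round(1))
robot.servo_line((t[0],t[1],0.05),speed=.15)
pose,k=campose('wrist'); p,_=robot.grab_frame('wrist'); cv2.imwrite('pics/w2.png',p[:,:,::-1])
f0=robot.read_force(); robot.servo_line((t[0],t[1],0.0235),speed=.05); print(robot.read_position(),robot.read_force()-f0)
robot.move_gripper(.4); robot.dwell(.2)
robot.servo_line((t[0],t[1],0.2),speed=.2); print(robot.read_t())
robot.goto((0.45,0.24,0.25),down(5.7-90-90+84.3)); robot.dwell(.1)
pose,k=campose('wrist'); p,dd=robot.grab_frame('wrist'); cv2.imwrite('pics/w3.png',p[:,:,::-1]); np.savez('w3.npz',im=p,d=dd,pose=pose,k=k)
print(robot.read_t())
E
```

```text
11.9167 [ 44.8  13.5 -20.    0.  -56.5 -39.2]
[0.50816289 0.23531998 0.02305233] [ 0.13420911  0.2118024  -0.83453002]
15.2833
16.6833
```

View pics/w3.png

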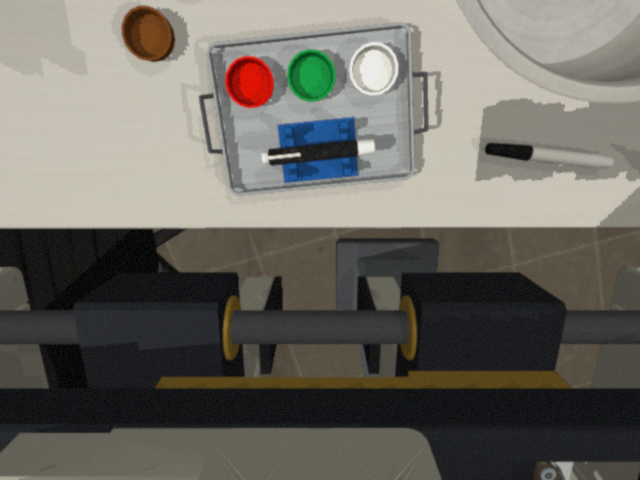

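The penlight lies in both notches, with its ends at px (265,158) and (373,145). I'll check it numerically, then pick up the green bottle.

```bash
cat > bot.py <<'E'
from h import *
def bottle(name,b,c,h):
    if robot.read_grip_width()<.5 or 1: pass
    robot.goto((b[0],b[1],0.19),down(-180+0.01)); robot.move_gripper(.75)
    robot.servo_line((b[0],b[1],h+.03),speed=.2); robot.servo_line((b[0],b[1],h),speed=.08)
    robot.move_gripper(0); print(name,'w mm',robot.read_grip_width()*88,robot.read_force().round(2))
    robot.servo_line((b[0],b[1],0.20),speed=.2); print('lift w',robot.read_grip_width()*88,robot.read_t())
    R=down(5.7-180); robot.goto((c[0],c[1],0.18),R)
    p,_=robot.grab_frame('side'); cv2.imwrite(f'pics/carry_{name}.png',p[:,:,::-1])
    f0=robot.read_force(); zt=.007+h+.0015
    robot.servo_line((c[0],c[1],zt+.03),speed=.2); robot.servo_line((c[0],c[1],zt),speed=.05)
    print('placed',robot.read_position().round(4),(robot.read_force()-f0).round(2))
    robot.move_gripper(.37); robot.dwell(.2); print('open',robot.read_grip_width()*88,robot.read_force().round(2))
    robot.servo_line((c[0],c[1],.20),speed=.2); print(robot.read_t())
E
python3 - <<'E'
from bot import *
b=np.load('w3.npz'); P=cloud(b['d'],b['pose'],b['k'])
m=(P[...,2]>.0335)&(P[...,2]<.05); mm=np.zeros_like(m); mm[130:175,255:385]=1; m&=mm
q=P[m]; print('pen rect',cv2.minAreaRect(q[:,:2].astype(np.float32)),np.percentile(q[:,2],[50,95]))
bottle('green',(0.470,-0.165),(0.5808,0.2486),.020)
pose,k=campose('wrist'); p,_=robot.grab_frame('wrist'); cv2.imwrite('pics/w4.png',p[:,:,::-1])
p,_=robot.grab_frame('side'); cv2.imwrite('pics/s4.png',cv2.resize(p[260:420,200:400,::-1],None,fx=3.5,fy=3.5))
E
```

```text
pen rect ((0.5073265433311462, 0.24196743965148926), (0.013771023601293564, 0.11323157697916031), 5.772830486297607) [0.03528816 0.03762202]
green w mm 23.401302137825564 [ 0.21 -0.17  0.4 ]
lift w 23.686135193583368 22.1167
placed [0.5809 0.2487 0.0284] [-0.6  -0.18  0.68]
open 32.745354746209884 [-0.54 -0.76 -0.47]
26.9083
```

View pics/s4.png

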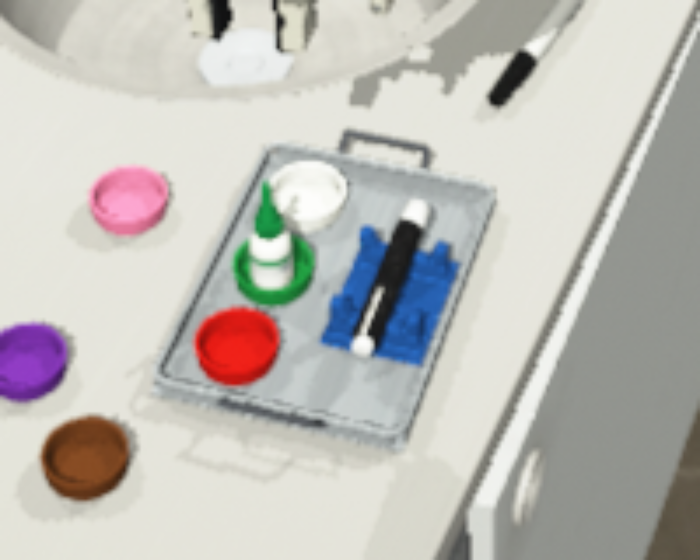

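View pics/w4.png

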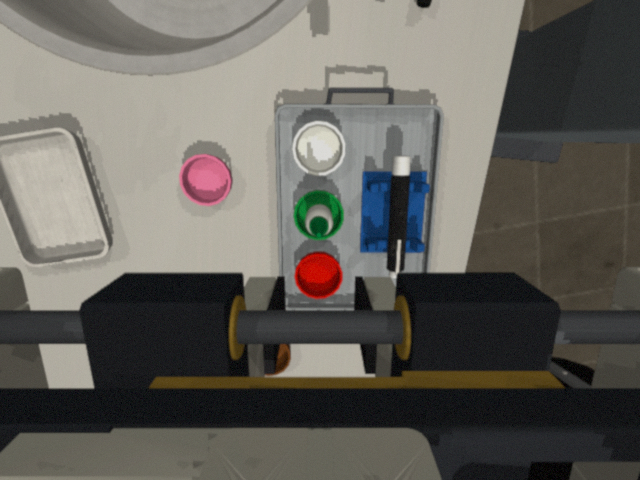

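Green stands upright in the green cup (side crop (270,235), wrist (319,220)), and the penlight checks out at (0.5073,0.2420), 5.8°. Red and white are next.

```bash
python3 - <<'E'
from bot import *
bottle('red',(0.4795,-0.3573),(0.5746,0.3101),.022)
bottle('white',(0.5120,-0.4424),(0.5870,0.1874),.022)
robot.goto((0.45,0.24,0.25),down(-90)); robot.dwell(.3)
pose,k=campose('wrist'); p,dd=robot.grab_frame('wrist'); cv2.imwrite('pics/w5.png',p[:,:,::-1]); np.savez('w5.npz',im=p,d=dd,pose=pose,k=k)
P=cloud(dd,pose,k)
for n,c,hb in [('red',(0.5746,0.3101),.048),('green',(0.5808,0.2486),.044),('white',(0.5870,0.1874),.052)]:
    m=(np.hypot(P[...,0]-c[0],P[...,1]-c[1])<.03); z=P[...,2]; t=P[m&(z>.07+hb-.048)&(z<.12)]; s=P[m&(z>hb-.003)&(z<hb+.010)]
    print(n,'zmax',t[:,2].max().round(4),'cap',(t.mean(0)[:2]-c).round(4),'shoulder',(np.array(cv2.minEnclosingCircle(s[:,:2].astype(np.float32))[0])-c).round(4))
m=(P[...,2]>.0335)&(P[...,2]<.05); mm=np.zeros_like(m); mm[130:175,255:385]=1; q=P[m&mm]
print('pen rect',cv2.minAreaRect(q[:,:2].astype(np.float32)),np.percentile(q[:,2],[50,95]))
p,_=robot.grab_frame('side'); cv2.imwrite('pics/s5.png',cv2.resize(p[160:420,200:440,::-1],None,fx=2.3,fy=2.3))
p,_=robot.grab_frame('top'); cv2.imwrite('pics/t5.png',p[:,:,::-1]); print(robot.read_t())
E
```

```text
red w mm 23.98850194882359 [ 0.58 -0.29  0.47]
lift w 24.20991536207835 33.1417
placed [0.5747 0.3102 0.0304] [ 0.09  0.11 -0.16]
open 32.473097048601396 [-0.15 -0.47  0.63]
38.7333
white w mm 24.62458331184124 [-0.93  0.99  0.06]
lift w 24.013050841257247 45.325
placed [0.5871 0.1875 0.0304] [-0.49  0.06  0.16]
open 32.7902083464115 [ 0.3  -1.27  0.35]
50.775
red zmax 0.091 cap [-0.0013 -0.0021] shoulder [-0.0013 -0.0013]
green zmax 0.0873 cap [-0.0019  0.0014] shoulder [-0.0012  0.0022]
white zmax 0.0949 cap [-0.0022 -0.0006] shoulder [-0.0005 -0.0012]
pen rect ((0.5072320103645325, 0.24210821092128754), (0.014179760590195656, 0.11348361521959305), 6.498370170593262) [0.03531078 0.03762271]
52.35
```

View pics/s5.png

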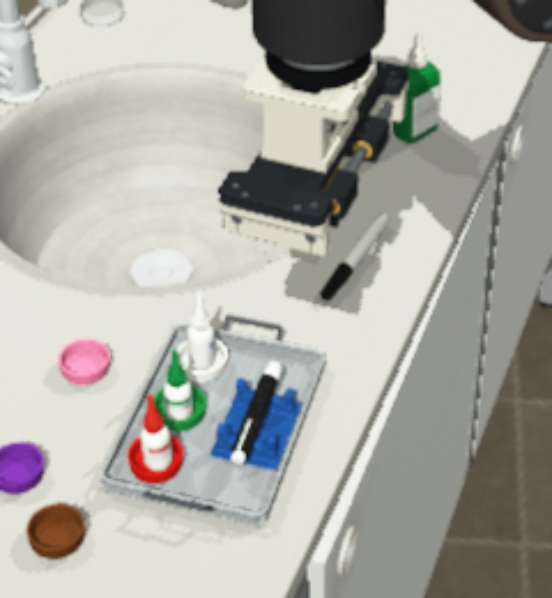

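View pics/w5.png

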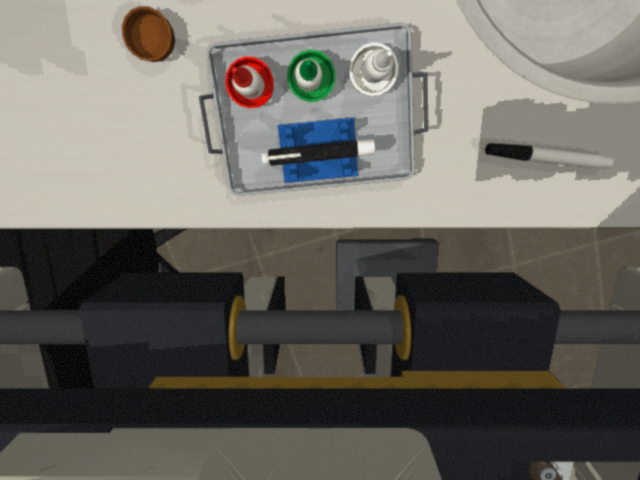

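Both views show all three bottles upright in their matching cups (wrist px red (245,78), green (310,74), white (376,66)). The penlight is in both notches, the marker is still at (545,156), and the large green bottle is still standing. I'll hand it in.

```bash
python3 - <<'E'
from rig import robot
robot.job_done(); print(robot.read_t())
E
```

```text
the job is handed in; nothing more can be done
the job is handed in; nothing more can be done
```

The three eye-drop bottles are standing in their colour-matched cups and the penlight is lying across the two blue rests. I handed the job in at about 52 s of the 125 s allowed; no verdict is reported.

- **Bottles:** my last wrist depth check put each one within about 3 mm of its cup centre (limit 14 mm). Cap-tip heights were 91, 87 and 95 mm for red, green and white, which is what they should be when standing on the cup floors.
- **Penlight:** it measured about 1 mm from the rest centre both ways and within 1° of the line. Its top was at 37.6 mm, so it is down in both notches.
- **Marker and large green bottle:** they were never approached with the gripper low. They look unmoved in the final views, but I only checked that by eye.
- **Forces:** I checked the wrist force at each grasp and placing, and it stayed under about 2 N. No check failed or disagreed.

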